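# Gauge the slicer bushings and scrap the worn one

### The job

One of the three white slicer bushings in the blue rack is worn: its hole lets the pin of the red-handled gauge in right up to the collar. Gently try the gauge in all three in turn, from the yellow-marked end of the rack to the other end, without ever leaning hard on the pin. Then stand the worn bushing upright in the cream tote with the gauge left standing fully home in its hole, so that the fitter can check it; leave the sound two in their pockets, and the tub, brush and mug alone.

Things in the scene. Friction and masses are not known exactly. Their poses are not given: they have to be found in the camera images.
- gauge_handle (a point): grasp point: middle of the gauge's upright red handle (diameter 22, 44 tall). Below the handle a steel collar (diameter 32, 6 thick; underside 28 below this point), then the steel pin: diameter 16, 36 long, end chamfered 0.8. About 120 g, 86 tall in all; z up the gauge. It starts in its stand, collar on the stand's top
- gauge_tip (a point): centre of the pin's lower end, 64 below gauge_handle
- stand_mouth (a point): centre of the hole's mouth in the top of the gauge stand: fixed aluminium block 70 x 70 x 50 high, blind hole of diameter 20, 42 deep, its top 50 above the table. The gauge starts in it, tip 36 below this point
- nest1 (a point): floor centre of pocket 1 of the blue rack, next to the yellow stripe. Fixed plate 90 x 270 x 16 high, pockets 85 apart along its y (towards the yellow end), 10 deep, diameter 47: a bushing has 1.5 of play all round. Floor 6 above the table; a bushing's top stands 50 above this point. Which bushing stands here varies
- nest2 (a point): floor centre of pocket 2 of the blue rack, the middle one. Fixed plate 90 x 270 x 16 high, pockets 85 apart along its y (towards the yellow end), 10 deep, diameter 47: a bushing has 1.5 of play all round. Floor 6 above the table; a bushing's top stands 50 above this point. Which bushing stands here varies
- nest3 (a point): floor centre of pocket 3 of the blue rack, farthest from the yellow stripe. Fixed plate 90 x 270 x 16 high, pockets 85 apart along its y (towards the yellow end), 10 deep, diameter 47: a bushing has 1.5 of play all round. Floor 6 above the table; a bushing's top stands 50 above this point. Which bushing stands here varies
- bush_a_mid (a point): centre (half-way up, on the axis) of one of three outwardly identical, shuffled white bushings: upright tube, outer diameter 44, 50 tall, about 90 g. From the top each hole has a mouth of diameter 20, 8 deep, then a flat step to the bore. A sound bore (diameter 13.6) stops the pin at the step; a worn one (17.4) lets it in up to the collar. Names tell nothing of the fit
- bush_b_mid (a point): centre of another of the three bushings, outwardly the same as bush_a_mid
- bush_c_mid (a point): centre of another of the three bushings, outwardly the same as bush_a_mid
- bush_a: the same bushing as bush_a_mid; origin at the centre of its underside, z up its axis
- bush_b: the same bushing as bush_b_mid; origin at the centre of its underside, z up its axis
- bush_c: the same bushing as bush_c_mid; origin at the centre of its underside, z up its axis
- gauge: the gauge as a whole; origin on its axis at the underside of the collar, z up. Pin and bushings are stiff, so contact forces rise quickly: come down slowly, stop at a few newtons; above 40 N the bushing would be marred. A pin that stops may only have caught on the edge of the mouth or step: shift it by a millimetre or so and try again before judging
- tote_floor (a point): centre of the inner floor of the cream tote (fixed, open-topped, outside 260 along its x by 200 along its y, 75 high, walls and floor 5 thick); x along the long side. It is empty
- tub: white jar with blue lid, diameter 64, 70 high; origin under its centre; a bystander
- brush: blue-handled brush lying down, 200 long along its x, 42 wide, 20 high; origin under its middle; a bystander
- mug: steel cup, diameter 72, 85 high; origin under its centre; a bystander
There are look-alikes about, which are no part of the job. What is shaped like the bush_c but brown or turquoise is not meant.

How it is judged:
By the outcome, as a careful person would: the job done as asked, in the order asked, and still so for the second after the job is handed in, with the robot touching nothing.
It also fails if it takes over 72 s, if anything falls off the work surface, if the arm or the gripper's body presses on something with over 40 N, if the wrist force passes 120 N, or if a joint passes its speed limit or range.

### The arm

A 6-joint arm with a two-finger parallel gripper is mounted at the origin on the work surface. World frame = base frame: x ahead of the robot, y to its left, z up, the work surface at z = 0. Lengths are in m, angles in rad, forces in N, time in s.
With the tool pointing down it reaches from about 0.3 to 0.775 m from the base axis. Payload 14.6 kg.
Tool frame: the origin (TCP) lies on the centre line of the jaws, within the pads' length; the fingertips stand 17 mm ahead of it and the grasp point (between the pads) lies 2 mm behind it; z points along the fingers, y is the direction in which the jaws open and shut (so a half turn about z gives the same grasp; the last joint's range is limited). The gripper opens to 94 mm and grips with 3 to 60 N. Pads are 16 mm wide; open, the fingers measure 119 mm over their backs; the gripper's body (75 mm by 177 mm) begins 78 mm behind the grasp point.
Start: joints at [-1.385, 0.3, 1.521, -0, 1.321, -0.067], TCP at [0.138, -0.533, 0.222] pointing down, gripper open.
Joint ranges: [-3.03, 3.03], [-0.79, 2.21], [0.23, 2.52], [-1.04, 4.18], [0, 3.07], [-2.55, 2.55]. Speed limits (rad/s): [2.22, 2.22, 2.57, 3.14, 3.14, 3.14].

### API

Orientations are given as a rotation vector (axis times angle).
In Python, from rig import env gives the robot as it stands. The module is installed in compiled form; this text tells all that it offers.
- The arm moves only by the tool servo_tool, never from a script. Its argument "plan" is a list of rows, each a list of 3 entries, a list of its own where there are three numbers: the shift along the tool's x, y, z normalised to -1 to 1, where 1 is 500 mm, then the turn about the tool's z normalised to -1 to 1, where 1 is pi rad, then the closure, from 0 (fully open) to 1 (shut). A call has 1 to 12 rows; each row is the pose to reach, as a shift and turn from the pose commanded when the call began, along the tool's axes at that moment, turning the shorter way round; what a row does not reach only later rows make up. A row lasts 1/10 s, in which the tool goes at most 50 mm and 8.59 degrees, less where a joint would pass 70% of its speed; a pose out of reach is approached as far as the arm can. A call with a number of a shift or a turn outside -1 to 1 is refused whole. A call with a gripper value outside its range is refused whole. The fingers move at their own pace and stop on an object; the grip force is fixed at half the most. Time passes only in rows, so rows that repeat a pose let the fingers close. It gives the time, the measured TCP pose, the force and the opening at its end, in the units of the state.
- env.sense(): the state, without advancing time (a new reading comes with each control period).
- env.grab_frame(name): name is "scene" or "top" or "wrist"; returns (picture, depth): 400x640x3 uint8, red, green, blue; 400x640 float32, m along the optical axis (not along the pixel's ray), 0 where there is no reading.
- env.camera_model(name): a dict with "camera_matrix" (3x3 intrinsics, pixels), "distortion" ([k1, k2, p1, p2, k3] as OpenCV has them; the pictures are not rectified), "origin" and "attitude" of the camera in the world; the wrist camera has in their place "mount" (4x4, takes a point from camera to tool coordinates, whose origin is the TCP and whose axes are the flange's). Camera axes: x right, y up, looking along -z (the intrinsics and any distortion apply to the point x, -y, -z); pixel columns grow to the right and rows downward; lengths in m; the calibration is good to about 2 mm. A picture is of the moment at which its call begins: read the wrist's pose just before it. camera_model takes no time and is no camera call.
- env.sign_off(): hands the job in, once; it reports no verdict.
The state is a dict: "clock": time; "qpos": joint angles; "qd": joint speeds; "tau": joint torques, N m; "position": TCP position; "tool_rot": TCP orientation; "wrist_force": force on the tool from outside, world axes, zero at the start; "wrist_torque": the same for the moment, N m; "width": opening from 0.0 (shut) to 1.0 (fully open).
Only numpy, scipy, OpenCV 4.12 (cv2) and the standard library are available. Lean on these libraries where they do the work, as an engineer would, in place of code of your own. Each camera call takes 0.05 s, during which the arm holds its last target. There are 200 camera calls.

## Working session

There is one attempt and no reset: what is moved stays moved. The work goes in short steps, Python scripts to look and compute and a tool call to move; the robot and the scene stay as the last step left them, time stands still between calls to the robot, and variables do not carry over. Pictures are saved under pics/ and viewed, about 8 in all and at most 12, crops included, and the job is handed in when it is done.

Besides the shell and the picture viewer there is one more tool, called after "Call:" as name(argument=value, ...) on one line, values as JSON. servo_tool: Moves the arm, as the interface text tells. Its arguments: {"type":"object","properties":{"plan":{"type":"array","items":{"type":"array"}}},"required":["plan"]}

```bash
mkdir -p pics; ls; cat > h.py <<'E'
import numpy as np, cv2
from rig import env
from scipy.spatial.transform import Rotation as R
def pose():
    s=env.sense(); T=np.eye(4); T[:3,:3]=R.from_rotvec(s["tool_rot"]).as_matrix(); T[:3,3]=s["position"]; return T
def att(a):
    a=np.array(a,float)
    return a if a.shape==(3,3) else (R.from_rotvec(a).as_matrix() if a.size==3 else R.from_quat(a).as_matrix())
def grab(n):
    """picture, depth, camera-to-world"""
    m=env.camera_model(n)
    if n=="wrist": C=pose()@np.array(m["mount"])
    else:
        C=np.eye(4); C[:3,:3]=att(m["attitude"]); C[:3,3]=m["origin"]
    p,d=env.grab_frame(n); return p,d,C,m
def ray(uv,C,m):
    q=cv2.undistortPoints(np.array(uv,float).reshape(-1,1,2),np.array(m["camera_matrix"]),np.array(m["distortion"])).reshape(-1,2)
    v=np.c_[q[:,0],-q[:,1],-np.ones(len(q))]; return C[:3,3], v@C[:3,:3].T
def onplane(uv,z,C,m):
    o,v=ray(uv,C,m); return o+v*((z-o[2])/v[:,2])[:,None]
def atdepth(uv,d,C,m):
    o,v=ray(uv,C,m); uv=np.array(uv).reshape(-1,2).astype(int); return o+v*d[uv[:,1],uv[:,0]][:,None]
def save(p,n): cv2.imwrite("pics/"+n,cv2.cvtColor(p,cv2.COLOR_RGB2BGR))
E
python3 - <<'E'
from h import *
for n in("scene","top","wrist"):
    m=env.camera_model(n); print(n,{k:np.round(np.array(v),3).tolist() for k,v in m.items()})
for n in("top","scene"):
    p,d,C,m=grab(n); save(p,n+"0.png"); np.savez(n+"0.npz",p=p,d=d); print((d>0).mean())
print(env.sense())
E
```

```text
pics
scene {'camera_matrix': [[510.094, 0.0, 325.388], [0.0, 510.094, 201.284], [0.0, 0.0, 1.0]], 'distortion': [-0.168, 0.0, 0.0, 0.0, 0.0], 'origin': [1.483, -0.172, 0.76], 'attitude': [0.727, 0.616, 1.276]}
top {'camera_matrix': [[401.684, 0.0, 321.131], [0.0, 401.684, 193.862], [0.0, 0.0, 1.0]], 'distortion': [-0.04, 0.0, 0.0, 0.0, 0.0], 'origin': [0.439, -0.043, 1.097], 'attitude': [0.159, -0.142, -1.547]}
wrist {'camera_matrix': [[290.609, 0.0, 317.662], [0.0, 290.609, 197.326], [0.0, 0.0, 1.0]], 'distortion': [-0.042, 0.0, 0.0, 0.0, 0.0], 'mount': [[0.001, 0.972, 0.236, 0.068], [1.0, -0.001, 0.001, 0.0], [0.001, 0.236, -0.972, -0.162], [0.0, 0.0, 0.0, 1.0]]}
0.99619140625
0.99603515625
{'clock': 0.1, 'qpos': array([-1.38459889e+00,  3.00367651e-01,  1.52152810e+00,  2.93953338e-05,
        1.32071365e+00, -6.65352723e-02]), 'qd': array([-8.96579488e-04, -1.47721277e-03, -1.72711994e-03, -3.20426353e-04,
       -5.88284532e-05, -1.40351755e-03]), 'tau': array([ 1.45580070e-03, -5.32646549e+01, -3.53282619e+01,  7.10033672e-02,
        2.34873604e-02, -6.36949471e-05]), 'position': array([ 0.1375248 , -0.53229625,  0.22196548]), 'tool_rot': array([-3.11553575e+00, -3.95796424e-01,  5.08305062e-05]), 'wrist_force': array([-0.11223339, -0.18837579, -0.15124442]), 'wrist_torque': array([0.01556314, 0.01750128, 0.00573771]), 'width': 0.9975539709410514}
```

View pics/top0.png

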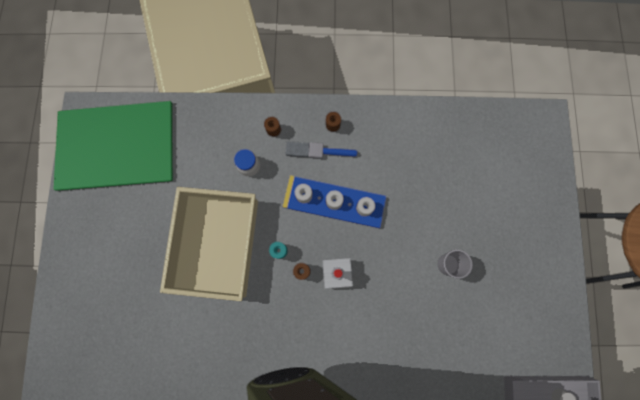

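View pics/scene0.png

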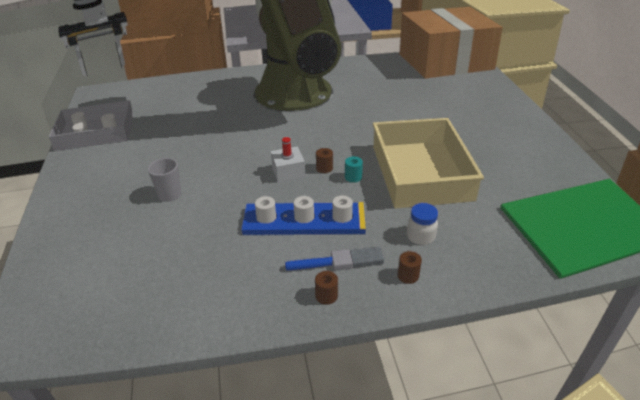

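The top view shows the rack with white bushings at (303,192), (335,199) and (366,206), yellow end on the left. The gauge stand is at (338,273), the tote at (210,245), the tub at (246,160), the brush at (322,150) and the mug at (457,263). The scene view agrees. Next I'll measure coarse positions from both views.

```bash
python3 - <<'E'
from h import *
Vs={}
for n in("top","scene"):
    z=np.load(n+"0.npz"); m=env.camera_model(n); C=np.eye(4); C[:3,:3]=att(m["attitude"]); C[:3,3]=m["origin"]
    p,d=z["p"],z["d"]; uu,vv=np.meshgrid(np.arange(640),np.arange(400))
    P=atdepth(np.c_[uu.ravel(),vv.ravel()],d,C,m).reshape(400,640,3)
    hsv=cv2.cvtColor(p,cv2.COLOR_RGB2HSV); H,S,V=[hsv[...,i].astype(int) for i in range(3)]
    on=(P[...,0]>.15)&(P[...,0]<.85)&(abs(P[...,1])<.7)&(P[...,2]>-.02)&(P[...,2]<.3)
    masks=dict(red=((H<6)|(H>174))&(S>180)&(V>120),blue=(H>105)&(H<125)&(S>150),white=(S<45)&(V>140),yellow=(H>20)&(H<30)&(S>170),cream=(H>18)&(H<32)&(S>40)&(S<150)&(V>110),green=(H>50)&(H<75)&(S>150),teal=(H>80)&(H<98)&(S>120))
    print(n)
    for k,M in masks.items():
        c,l,st,ce=cv2.connectedComponentsWithStats((M&on).astype(np.uint8))
        for i in range(1,c):
            if st[i,4]<20: continue
            Q=P[l==i]; zt=np.percentile(Q[:,2],95); T=Q[Q[:,2]>zt-.006]
            print(k,ce[i].round(1),st[i,4],"ztop %.3f"%zt,"ctr top",((np.percentile(T,2,0)+np.percentile(T,98,0))/2).round(3),"ext",(np.ptp(T,axis=0)).round(3))
            Vs[n,k,i]=ray([ce[i]],C,m)
    if n=="top":
        M=((masks["cream"])&on).astype(np.uint8); 
        Q=P[M>0]; Q=Q[Q[:,2]>.06]; print("tote rim",cv2.minAreaRect((Q[:,:2]*1000).astype(np.float32)))
        Q=P[(masks["blue"]&on)]; Q=Q[(Q[:,2]<.03)]; Q=Q[(Q[:,0]<.55)]; print("rack",cv2.minAreaRect((Q[:,:2]*1000).astype(np.float32)))
    print("table z",np.median(P[330:340,420:430,2]) if n=="top" else np.median(P[300:310,150:200,2]))
a=[v for k,v in Vs.items() if k[:2]==("top","red")];b=[v for k,v in Vs.items() if k[:2]==("scene","red")]
(o1,v1),(o2,v2)=a[0],b[0]; A=np.c_[v1[0],-v2[0]]; t=np.linalg.lstsq(A,o2-o1,rcond=None)[0]
print("red triangulated",o1+t[0]*v1[0],o2+t[1]*v2[0])
E
```

```text
top
red [337.7 272.9] 26 ztop 0.104 ctr top [ 0.437 -0.074  0.102] ext [0.01  0.012 0.007]
blue [339.8 151.8] 180 ztop 0.024 ctr top [ 0.769 -0.079  0.022] ext [0.019 0.09  0.007]
blue [244.5 159.4] 304 ztop 0.076 ctr top [0.728 0.174 0.073] ext [0.05  0.052 0.008]
blue [338.  203.3] 1907 ztop 0.022 ctr top [ 0.627 -0.072  0.019] ext [0.129 0.262 0.01 ]
white [302.8 191.5] 162 ztop 0.062 ctr top [0.646 0.018 0.059] ext [0.041 0.04  0.007]
white [174.7 198.9] 29 ztop 0.079 ctr top [0.619 0.35  0.077] ext [0.061 0.006 0.006]
white [334.1 198.3] 164 ztop 0.061 ctr top [ 0.629 -0.064  0.059] ext [0.041 0.039 0.007]
white [365.7 204.8] 162 ztop 0.061 ctr top [ 0.613 -0.148  0.059] ext [0.04  0.04  0.008]
white [167.2 246.9] 89 ztop 0.079 ctr top [0.489 0.359 0.077] ext [0.129 0.012 0.007]
white [335.4 272.4] 556 ztop 0.055 ctr top [ 0.438 -0.073  0.053] ext [0.072 0.072 0.01 ]
cream [287.6 191.4] 161 ztop 0.022 ctr top [0.655 0.06  0.02 ] ext [0.088 0.025 0.008]
cream [212.4 245.6] 7255 ztop 0.078 ctr top [0.507 0.254 0.077] ext [0.284 0.225 0.011]
teal [277.7 250. ] 206 ztop 0.055 ctr to
[... 1059 characters left out ...]
 ctr top [0.749 0.185 0.048] ext [0.021 0.036 0.013]
white [344.1 259.5] 29 ztop 0.021 ctr top [ 0.782 -0.005  0.019] ext [0.018 0.02  0.005]
yellow [361.5 215. ] 78 ztop 0.018 ctr top [0.653 0.062 0.016] ext [0.081 0.021 0.006]
cream [424.9 162.7] 6426 ztop 0.075 ctr top [0.508 0.254 0.073] ext [0.289 0.226 0.01 ]
cream [362.4 214. ] 54 ztop 0.018 ctr top [0.654 0.062 0.016] ext [0.09  0.028 0.006]
green [574.1 217.3] 6070 ztop 0.017 ctr top [0.758 0.548 0.015] ext [0.197 0.306 0.008]
teal [353.4 168.7] 376 ztop 0.050 ctr top [0.495 0.081 0.048] ext [0.05  0.04  0.008]
table z -0.0009705376050268555
red triangulated [ 0.43681871 -0.07505991  0.09770585] [ 0.43698206 -0.07362957  0.09766013]
```

Call:
servo_tool(plan=[[[0.81, -0.74, 0], -0.357, 0], [[0.81, -0.74, 0], -0.357, 0], [[0.81, -0.74, 0], -0.357, 0], [[0.81, -0.74, 0], -0.357, 0], [[0.81, -0.74, 0], -0.357, 0], [[0.81, -0.74, 0], -0.357, 0], [[0.81, -0.74, 0], -0.357, 0], [[0.81, -0.74, 0], -0.357, 0], [[0.81, -0.74, 0], -0.357, 0], [[0.81, -0.74, 0], -0.357, 0], [[0.81, -0.74, 0], -0.357, 0], [[0.81, -0.74, 0], -0.357, 0]])

```text
clock: 1.3
position: [0.4388, -0.0689, 0.2221]
tool_rot: [-2.423, -1.999, -0.0]
wrist_force: [1.0, 0.6, -0.3]
width: 1.0
```

Call:
servo_tool(plan=[[[0, 0, 0], 0, 0], [[0, 0, 0], 0, 0], [[0, 0, 0], 0, 0]])

```text
clock: 1.6
position: [0.4367, -0.074, 0.2225]
tool_rot: [2.43, 1.991, -0.0]
wrist_force: [0.1, -0.4, 1.1]
width: 0.997
```

```bash
python3 - <<'E'
from h import *
p,d,C,m=grab("wrist"); save(p,"w1.png"); np.savez("w1.npz",p=p,d=d,C=C); T=pose(); print(T.round(4),env.sense()["clock"])
E
```

```text
[[ 1.971e-01  9.804e-01  1.000e-04  4.368e-01]
 [ 9.804e-01 -1.971e-01 -1.000e-04 -7.400e-02]
 [-1.000e-04  1.000e-04 -1.000e+00  2.225e-01]
 [ 0.000e+00  0.000e+00  0.000e+00  1.000e+00]] 1.65
```

View pics/w1.png

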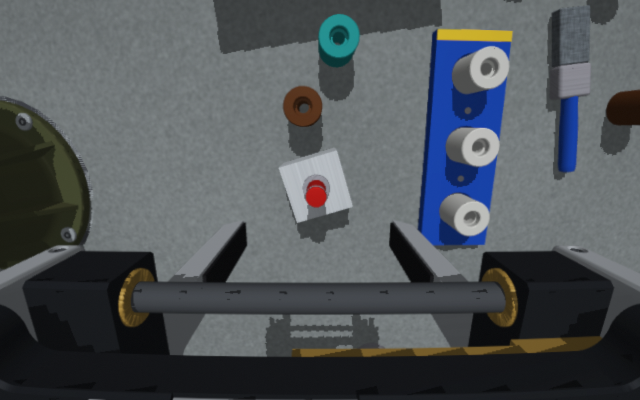

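```bash
cat >> h.py <<'E'
def blobs(p,lo,hi,amin):
    hsv=cv2.cvtColor(p,cv2.COLOR_RGB2HSV); M=cv2.inRange(hsv,lo,hi); c,l,st,ce=cv2.connectedComponentsWithStats(M)
    return [(l==i,ce[i]) for i in range(1,c) if st[i,4]>amin]
def tops(p,d,C,m,boxes,white=True):
    """centres of flat tops near given world xy: depth slab, then ellipse fit to top-face outline"""
    uu,vv=np.meshgrid(np.arange(640),np.arange(400)); P=atdepth(np.c_[uu.ravel(),vv.ravel()],d,C,m).reshape(400,640,3); out=[]
    for (x,y,zt,r) in boxes:
        M=(np.hypot(P[...,0]-x,P[...,1]-y)<r)&(abs(P[...,2]-zt)<.006)
        cs,_=cv2.findContours(M.astype(np.uint8),cv2.RETR_EXTERNAL,cv2.CHAIN_APPROX_NONE)
        if not cs: out.append(None); continue
        c=max(cs,key=cv2.contourArea); e=cv2.fitEllipse(c); q=P[M]
        out.append((e,np.median(q[:,2]),onplane([e[0]],zt,C,m)[0]))
    return out
B=[(.646,.018,.056,.035),(.629,-.064,.056,.035),(.613,-.148,.056,.035),(.438,-.0735,.100,.025)]
def tri(uv1,C1,uv2,C2,m):
    (o1,a),(o2,b)=ray([uv1],C1,m),ray([uv2],C2,m); t=np.linalg.lstsq(np.c_[a[0],-b[0]],o2-o1,rcond=None)[0]
    p,q=o1+t[0]*a[0],o2+t[1]*b[0]; return (p+q)/2,np.linalg.norm(p-q)
E
python3 - <<'E'
from h import *
z=np.load("w1.npz"); m=env.camera_model("wrist")
for o in tops(z["p"],z["d"],z["C"],m,B): print(o and (np.array(o[0][0]).round(1),np.array(o[0][1]).round(1),o[1].round(4),o[2].round(4)))
E
```

```text
(array([488. ,  67.6]), array([39. , 44.7]), np.float64(0.0553), array([0.6415, 0.019 , 0.056 ]))
(array([479.3, 146.6]), array([36.2, 40.4]), np.float64(0.0553), array([ 0.6251, -0.0634,  0.056 ]))
(array([470.7, 217.8]), array([33. , 37.4]), np.float64(0.0552), array([ 0.609, -0.146,  0.056]))
(array([315.5, 196.2]), array([20.8, 21.3]), np.float64(0.0991), array([ 0.4346, -0.0733,  0.1   ]))
```

The wrist view shows the red handle at (316,192) and the bushing tops at (488,68), (479,147) and (471,218). Their heights of 55 mm and 99 mm agree with the text. I'll lower for a second view.

Call:
servo_tool(plan=[[[0, -0.002, 0.14], 0, 0], [[0, -0.002, 0.14], 0, 0], [[0, -0.002, 0.14], 0, 0], [[0, -0.002, 0.14], 0, 0]])

```text
clock: 2.05
position: [0.4364, -0.0734, 0.1534]
tool_rot: [2.429, 1.991, 0.001]
wrist_force: [0.0, -0.5, 0.5]
width: 0.996
```

```bash
python3 - <<'E'
from h import *
p,d,C,m=grab("wrist"); save(p,"w2.png"); np.savez("w2.npz",p=p,d=d,C=C); T=pose(); print(T[:3,3].round(4))
z=np.load("w1.npz"); o1=tops(z["p"],z["d"],z["C"],m,B); o2=tops(p,d,C,m,B)
for a,b in zip(o1,o2):
    if b is None: print(None); continue
    P,e=tri(a[0][0],z["C"],b[0][0],C,m); print(np.array(b[0][0]).round(1),np.array(b[0][1]).round(1),b[1],b[2].round(4),"tri",P.round(4),round(e,4), "tool", (np.linalg.inv(T)@np.r_[b[2],1])[:3].round(4))
E
```

```text
[ 0.4367 -0.0733  0.1538]
[533.2  53.4] [49.2 56.4] 0.055309442137118914 [0.6408 0.0189 0.056 ] tri [0.644  0.0193 0.0517] 0.0 tool [0.1305 0.1819 0.0982]
[519.7 152.6] [45.1 51. ] 0.05520823531395447 [ 0.6246 -0.0633  0.056 ] tri [ 0.6271 -0.064   0.0524] 0.0 tool [0.0467 0.1821 0.0982]
[506.2 236.4] [34.5 47. ] 0.05514195135412958 [ 0.6087 -0.1421  0.056 ] tri [ 0.6174 -0.1514  0.0406] 0.0029 tool [-0.0337  0.182   0.0982]
[315.5 217.2] [27.4 27.6] 0.09926007016427016 [ 0.4348 -0.073   0.1   ] tri [ 0.4345 -0.0742  0.0962] 0.0001 tool [-0.0001 -0.0021  0.0538]
```

Call:
servo_tool(plan=[[[0, -0.004, 0.08], 0, 0], [[0, -0.004, 0.147], 0, 0], [[0, -0.004, 0.147], 0, 0], [[0, -0.004, 0.147], 0, 0.5], [[0, -0.004, 0.147], 0, 1], [[0, -0.004, 0.147], 0, 1], [[0, -0.004, 0.147], 0, 1], [[0, -0.004, 0.147], 0, 1], [[0, -0.004, 0.147], 0, 1], [[0, -0.004, 0.147], 0, 1]])

```text
clock: 3.1
position: [0.4342, -0.0724, 0.079]
tool_rot: [2.429, 1.993, 0.0]
wrist_force: [0.5, -0.4, 0.8]
width: 0.44
```

```bash
python3 - <<'E'
from h import *
p,d,C,m=grab("wrist"); s=env.sense(); print(s["position"],s["width"]*94,s["wrist_force"],pose()[:3,:3].round(4).tolist())
E
```

```text
[ 0.43420313 -0.07238195  0.07898099] 37.44627733339211 [-0.44109102 -0.74072266  0.77364284] [[0.1952, 0.9808, -0.0], [0.9808, -0.1952, 0.0], [0.0, -0.0, -1.0]]
```

Call:
servo_tool(plan=[[[0, 0, 0], 0, 1], [[0, 0, 0], 0, 1], [[0, 0, 0], 0, 1], [[0, 0, 0], 0, 1], [[0, 0, -0.04], 0, 1], [[0, 0, -0.08], 0, 1], [[0, 0, -0.142], 0, 1], [[0, 0, -0.142], 0, 1], [[0, 0, -0.142], 0, 1]])

```text
clock: 4.05
position: [0.4342, -0.0724, 0.1498]
tool_rot: [2.428, 1.993, 0.001]
wrist_force: [-1.4, -0.2, -1.7]
width: 0.232
```

```bash
python3 - <<'E'
from h import *
p,d,C,m=grab("wrist"); save(p,"w3.png"); s=env.sense(); print(s["position"],s["width"]*94,s["wrist_force"])
T=pose(); uu,vv=np.meshgrid(np.arange(640),np.arange(400)); P=atdepth(np.c_[uu.ravel(),vv.ravel()],d,C,m)
Q=((P-T[:3,3])@T[:3,:3]).reshape(400,640,3)
hsv=cv2.cvtColor(p,cv2.COLOR_RGB2HSV); M=((hsv[...,0]<6)|(hsv[...,0]>174))&(hsv[...,1]>180)&(hsv[...,2]>100)
ys,xs=np.nonzero(M); print(M.sum(),xs.mean(),ys.mean(),np.percentile(Q[M],[2,50,98],axis=0).round(4))
E
```

```text
[ 0.43380244 -0.07228729  0.1491667 ] 21.495247542433674 [ 0.45470639 -0.2429558  -2.08858246]
1669 317.6698621929299 251.78070701018575 [[-0.0105 -0.009  -0.0223]
 [ 0.0027  0.0005 -0.0207]
 [ 0.0086  0.0096  0.0161]]
```

View pics/w3.png

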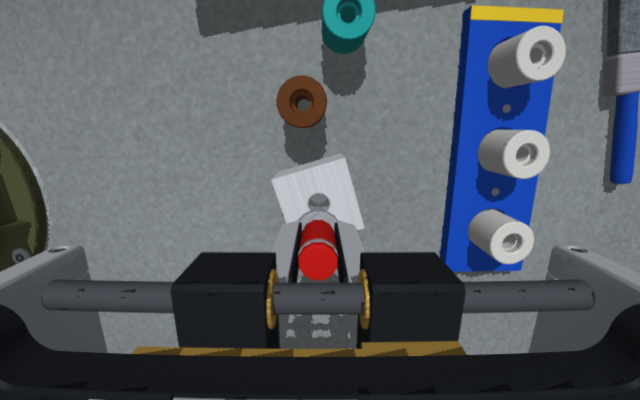

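The gauge is held upright and clear of the stand (grip 21.5 mm). In the view the stand hole is at (318,203) and bushing 1's mouth at (541,53). I'll move beside bushing 1 for a closer look.

Call:
servo_tool(plan=[[[0.17, 0.37, 0], 0, 1], [[0.17, 0.37, 0], 0, 1], [[0.17, 0.37, 0], 0, 1], [[0.17, 0.37, 0], 0, 1], [[0.17, 0.37, 0], 0, 1], [[0.17, 0.37, 0], 0, 1], [[0.17, 0.37, 0], 0, 1], [[0.17, 0.37, 0], 0, 1]])

```text
clock: 4.9
position: [0.6313, -0.0255, 0.1502]
tool_rot: [-2.429, -1.992, 0.0]
wrist_force: [-0.0, -0.4, -1.0]
width: 0.232
```

```bash
cat >> h.py <<'E'
def mouth(p,d,C,m,zt=.056):
    """centres of the bushings: outer outline of top face and mouth outline, from whole rings seen"""
    uu,vv=np.meshgrid(np.arange(640),np.arange(400)); P=atdepth(np.c_[uu.ravel(),vv.ravel()],d,C,m).reshape(400,640,3)
    M=((abs(P[...,2]-zt)<.006)&(P[...,0]>.55)).astype(np.uint8); res=[]
    cs,h=cv2.findContours(M,cv2.RETR_CCOMP,cv2.CHAIN_APPROX_NONE)
    T=pose()
    for i,c in enumerate(cs):
        if len(c)<40 or cv2.contourArea(c)<250: continue
        w=onplane(c.reshape(-1,2),zt,C,m); (x,y),r=cv2.minEnclosingCircle((w[:,:2]*1000).astype(np.float32))
        e=cv2.fitEllipse(c)[0]; a=onplane([e],zt,C,m)[0]
        res.append((h[0][i][3]>=0,np.round(e,1),round(r,1),a.round(4),((a-T[:3,3])@T[:3,:3])[:2].round(4)))
    return res
E
python3 - <<'E'
from h import *
p,d,C,m=grab("wrist"); save(p,"w4.png"); s=env.sense(); print(s["position"],s["wrist_force"])
for r in mouth(p,d,C,m): print(*r)
E
```

```text
[ 0.63151687 -0.02552301  0.15046755] [-0.19760651  0.14853126 -1.48206913]
False [320.9 324.4] 22.1 [ 0.6096 -0.1514  0.056 ] [-0.1278  0.0031]
False [321.3 152.5] 21.8 [0.6434 0.0193 0.056 ] [0.0462 0.0029]
True [321.2 152.6] 10.4 [0.6434 0.0192 0.056 ] [0.0462 0.0028]
False [220.3   7.3] 38.7 [0.5867 0.1487 0.056 ] [ 0.162  -0.0781]
```

View pics/w4.png

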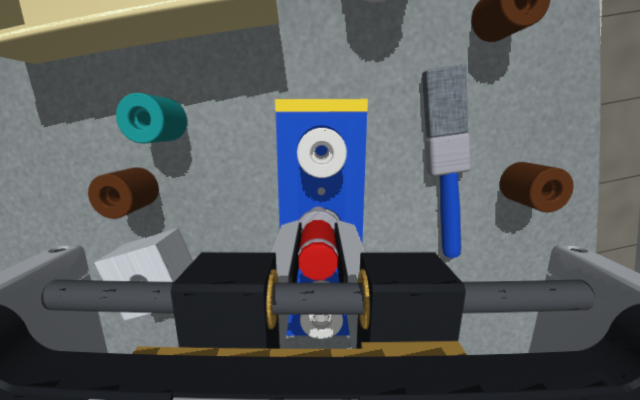

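The worn-candidate bushing 1 is at (321,152), with the gauge pin still clear of it. The tool-frame offset is about (46, 3) mm. I'll go over it, then come down slowly.

Call:
servo_tool(plan=[[[0.046, 0.003, 0], 0, 1], [[0.0915, 0.0055, 0], 0, 1], [[0.0915, 0.0055, 0], 0, 1], [[0.0915, 0.0055, 0.03], 0, 1], [[0.0915, 0.0055, 0.052], 0, 1], [[0.0915, 0.0055, 0.052], 0, 1], [[0.0915, 0.0055, 0.052], 0, 1]])

```text
clock: 5.65
position: [0.6436, 0.0186, 0.1235]
tool_rot: [-2.429, -1.992, 0.001]
wrist_force: [0.7, 0.4, -0.8]
width: 0.23
```

Call:
servo_tool(plan=[[[0, 0, 0.002], 0, 1], [[0, 0, 0.004], 0, 1], [[0, 0, 0.006], 0, 1], [[0, 0, 0.008], 0, 1], [[0, 0, 0.008], 0, 1]])

```text
clock: 6.15
position: [0.6438, 0.0192, 0.1199]
tool_rot: [-2.429, -1.993, 0.0]
wrist_force: [0.1, -0.6, -1.2]
width: 0.23
```

Call:
servo_tool(plan=[[[0, 0, 0.002], 0, 1], [[0, 0, 0.004], 0, 1], [[0, 0, 0.006], 0, 1], [[0, 0, 0.008], 0, 1], [[0, 0, 0.008], 0, 1]])

```text
clock: 6.65
position: [0.6438, 0.0192, 0.1158]
tool_rot: [-2.428, -1.993, 0.0]
wrist_force: [0.5, 0.4, -1.7]
width: 0.229
```

Call:
servo_tool(plan=[[[0, 0, 0.001], 0, 1], [[0, 0, 0.002], 0, 1], [[0, 0, 0.003], 0, 1], [[0, 0, 0.004], 0, 1], [[0, 0, 0.004], 0, 1]])

```text
clock: 7.15
position: [0.6438, 0.0192, 0.1138]
tool_rot: [-2.429, -1.993, 0.0]
wrist_force: [-0.3, 0.2, -0.6]
width: 0.232
```

Call:
servo_tool(plan=[[[0, 0, 0.001], 0, 1], [[0, 0, 0.002], 0, 1], [[0, 0, 0.003], 0, 1], [[0, 0, 0.003], 0, 1]])

```text
clock: 7.55
position: [0.644, 0.0192, 0.1129]
tool_rot: [2.428, 1.993, 0.001]
wrist_force: [-1.3, 0.1, 4.8]
width: 0.227
```

Contact at the step depth with about 6 N. I'll probe around it in a 1.5 mm circle under light pressure before judging.

Call:
servo_tool(plan=[[[0.0015, 0, 0.0005], 0, 1], [[0.003, 0, 0.0005], 0, 1], [[0.002, 0.002, 0.0005], 0, 1], [[0, 0.003, 0.0005], 0, 1], [[-0.002, 0.002, 0.0005], 0, 1], [[-0.003, 0, 0.0005], 0, 1]])

```text
clock: 8.15
position: [0.6439, 0.018, 0.113]
tool_rot: [2.428, 1.993, 0.002]
wrist_force: [-0.1, 2.7, 6.0]
width: 0.231
```

Call:
servo_tool(plan=[[[0.001, -0.002, 0], 0, 1], [[0.003, -0.003, 0], 0, 1], [[0.005, -0.002, 0], 0, 1], [[0.003, 0, 0], 0, 1], [[0.003, 0, 0], 0, 1]])

```text
clock: 8.65
position: [0.644, 0.0192, 0.1128]
tool_rot: [2.428, 1.993, 0.0]
wrist_force: [-1.1, 0.8, 7.2]
width: 0.226
```

Bushing 1 is sound: the pin stops at the step everywhere. On to bushing 2.

Call:
servo_tool(plan=[[[0, 0, -0.02], 0, 1], [[0, 0, -0.076], 0, 1], [[-0.06, 0, -0.076], 0, 1], [[-0.16, 0, -0.076], 0, 1], [[-0.26, 0, -0.076], 0, 1], [[-0.26, 0, -0.076], 0, 1], [[-0.26, 0, -0.076], 0, 1], [[-0.26, 0, -0.076], 0, 1]])

```text
clock: 9.45
position: [0.6186, -0.1075, 0.1502]
tool_rot: [-2.428, -1.993, 0.0]
wrist_force: [0.5, 0.7, -0.4]
width: 0.229
```

```bash
python3 - <<'E'
from h import *
p,d,C,m=grab("wrist"); save(p,"w5.png"); s=env.sense(); print(s["position"],s["wrist_force"])
for r in mouth(p,d,C,m): print(*r)
E
```

```text
[ 0.61866552 -0.10714487  0.15016833] [-0.33738525  0.19668662 -0.52458985]
False [317.4 155. ] 21.8 [ 0.6269 -0.0642  0.056 ] [ 0.0437 -0.0002]
True [317.5 155.2] 10.4 [ 0.6269 -0.0643  0.056 ] [ 0.0436 -0.0002]
False [317.4  51.7] 22.5 [0.6432 0.0184 0.056 ] [ 0.1279 -0.0002]
True [317.5  52.6] 10.4 [0.6431 0.0177 0.056 ] [ 0.1272 -0.0002]
```

Call:
servo_tool(plan=[[[0.045, 0, 0], 0, 1], [[0.0866, 0, 0], 0, 1], [[0.0866, 0, 0.03], 0, 1], [[0.0866, 0, 0.053], 0, 1], [[0.0866, 0, 0.053], 0, 1], [[0.0866, 0, 0.053], 0, 1], [[0.0866, 0, 0.055], 0, 1], [[0.0866, 0, 0.057], 0, 1], [[0.0866, 0, 0.059], 0, 1], [[0.0866, 0, 0.061], 0, 1], [[0.0866, 0, 0.061], 0, 1]])

```text
clock: 10.6
position: [0.6271, -0.0658, 0.1202]
tool_rot: [2.428, 1.993, 0.001]
wrist_force: [-0.2, 0.1, -0.8]
width: 0.228
```

Call:
servo_tool(plan=[[[0, 0, 0.002], 0, 1], [[0, 0, 0.004], 0, 1], [[0, 0, 0.006], 0, 1], [[0, 0, 0.008], 0, 1], [[0, 0, 0.008], 0, 1]])

```text
clock: 11.1
position: [0.6268, -0.0658, 0.1153]
tool_rot: [-2.428, -1.993, 0.001]
wrist_force: [-0.0, 0.0, -2.2]
width: 0.232
```

Call:
servo_tool(plan=[[[0.001, 0, 0.001], 0, 1], [[0.002, 0, 0.002], 0, 1], [[0.0024, 0, 0.003], 0, 1], [[0.0024, 0, 0.004], 0, 1], [[0.0024, 0, 0.005], 0, 1], [[0.0024, 0, 0.006], 0, 1], [[0.0024, 0, 0.006], 0, 1]])

```text
clock: 11.8
position: [0.6272, -0.0647, 0.1129]
tool_rot: [2.428, 1.993, 0.0]
wrist_force: [-0.6, 0.3, 1.9]
width: 0.231
```

Call:
servo_tool(plan=[[[0.0015, 0, 0.001], 0, 1], [[0.003, 0, 0.001], 0, 1], [[0.002, 0.002, 0.001], 0, 1], [[0, 0.003, 0.001], 0, 1], [[-0.002, 0.002, 0.001], 0, 1], [[-0.003, 0, 0.001], 0, 1]])

```text
clock: 12.4
position: [0.6272, -0.0659, 0.1131]
tool_rot: [2.428, 1.993, 0.002]
wrist_force: [-0.4, 2.2, 5.8]
width: 0.231
```

Call:
servo_tool(plan=[[[0.001, -0.002, 0], 0, 1], [[0.003, -0.003, 0], 0, 1], [[0.005, -0.002, 0], 0, 1], [[0.003, 0, 0], 0, 1], [[0.003, 0, 0], 0, 1]])

```text
clock: 12.9
position: [0.6273, -0.0647, 0.1128]
tool_rot: [2.429, 1.993, 0.0]
wrist_force: [-1.6, 0.2, 9.2]
width: 0.232
```

Bushing 2 is also sound. Now bushing 3, which must still be verified.

Call:
servo_tool(plan=[[[0, 0, -0.02], 0, 1], [[0, 0, -0.076], 0, 1], [[-0.06, 0, -0.076], 0, 1], [[-0.16, 0, -0.076], 0, 1], [[-0.256, 0, -0.076], 0, 1], [[-0.256, 0, -0.076], 0, 1], [[-0.256, 0, -0.076], 0, 1], [[-0.256, 0, -0.076], 0, 1], [[-0.256, 0, -0.076], 0, 1]])

```text
clock: 13.8
position: [0.6024, -0.189, 0.1501]
tool_rot: [-2.427, -1.994, 0.0]
wrist_force: [0.9, -0.5, -0.7]
width: 0.228
```

```bash
python3 - <<'E'
from h import *
p,d,C,m=grab("wrist"); save(p,"w6.png"); s=env.sense(); print(s["position"],s["wrist_force"])
for r in mouth(p,d,C,m): print(*r)
E
```

```text
[ 0.60245312 -0.1890443   0.15018515] [ 0.31758569 -0.49820369 -0.97064256]
False [317.5 157.2] 21.8 [ 0.6104 -0.1475  0.056 ] [ 0.0423 -0.0003]
True [317.5 157.3] 10.5 [ 0.6103 -0.1476  0.056 ] [ 0.0422 -0.0003]
False [317.5  54. ] 22.5 [ 0.6267 -0.0648  0.056 ] [ 0.1265 -0.0003]
True [317.5  54.9] 10.5 [ 0.6266 -0.0655  0.056 ] [ 0.1258 -0.0003]
```

Call:
servo_tool(plan=[[[0.045, 0, 0], 0, 1], [[0.0845, 0, 0], 0, 1], [[0.0845, 0, 0.03], 0, 1], [[0.0845, 0, 0.053], 0, 1], [[0.0845, 0, 0.053], 0, 1], [[0.0845, 0, 0.053], 0, 1], [[0.0845, 0, 0.055], 0, 1], [[0.0845, 0, 0.057], 0, 1], [[0.0845, 0, 0.059], 0, 1], [[0.0845, 0, 0.061], 0, 1], [[0.0845, 0, 0.061], 0, 1]])

```text
clock: 14.95
position: [0.6104, -0.1487, 0.1196]
tool_rot: [-2.429, -1.993, -0.0]
wrist_force: [-0.9, 0.1, -1.5]
width: 0.23
```

Call:
servo_tool(plan=[[[0, 0, 0.002], 0, 1], [[0, 0, 0.004], 0, 1], [[0, 0, 0.006], 0, 1], [[0, 0, 0.008], 0, 1], [[0, 0, 0.01], 0, 1], [[0, 0, 0.01], 0, 1]])

```text
clock: 15.55
position: [0.6104, -0.1487, 0.1145]
tool_rot: [-2.428, -1.993, 0.0]
wrist_force: [0.5, 0.7, -1.5]
width: 0.227
```

Call:
servo_tool(plan=[[[0, 0, 0.001], 0, 1], [[0, 0, 0.002], 0, 1], [[0, 0, 0.003], 0, 1], [[0, 0, 0.004], 0, 1], [[0, 0, 0.004], 0, 1]])

```text
clock: 16.05
position: [0.6105, -0.1487, 0.1129]
tool_rot: [2.428, 1.993, 0.0]
wrist_force: [0.0, -0.7, 0.1]
width: 0.228
```

Call:
servo_tool(plan=[[[0.001, 0, 0.001], 0, 1], [[0.002, 0, 0.001], 0, 1], [[0.0022, 0, 0.002], 0, 1], [[0.0022, 0, 0.002], 0, 1], [[0.0022, 0, 0.002], 0, 1]])

```text
clock: 16.55
position: [0.6108, -0.1479, 0.1122]
tool_rot: [2.428, 1.992, 0.0]
wrist_force: [-1.5, -0.1, 6.0]
width: 0.228
```

Call:
servo_tool(plan=[[[0.001, 0, 0], 0, 1], [[0.002, 0, 0], 0, 1], [[0.002, 0, 0], 0, 1]])

```text
clock: 16.85
position: [0.6107, -0.1465, 0.1112]
tool_rot: [-2.428, -1.993, 0.001]
wrist_force: [0.2, 0.8, -1.7]
width: 0.231
```

Call:
servo_tool(plan=[[[0, 0.001, 0], 0, 1], [[0, 0.002, 0], 0, 1], [[0, 0.002, 0], 0, 1]])

```text
clock: 17.15
position: [0.6118, -0.1469, 0.1115]
tool_rot: [-2.428, -1.993, 0.0]
wrist_force: [-0.2, 0.2, -0.9]
width: 0.227
```

The pin now drops past the step freely. I'll continue down.

Call:
servo_tool(plan=[[[0, -0.001, 0.001], 0, 1], [[0, -0.001, 0.003], 0, 1], [[0, -0.001, 0.005], 0, 1], [[0, -0.001, 0.007], 0, 1], [[0, -0.001, 0.009], 0, 1], [[0, -0.001, 0.009], 0, 1]])

```text
clock: 17.75
position: [0.6113, -0.1468, 0.107]
tool_rot: [-2.428, -1.993, 0.0]
wrist_force: [-1.2, 0.1, -1.6]
width: 0.23
```

Call:
servo_tool(plan=[[[0, 0, 0.002], 0, 1], [[0, 0, 0.004], 0, 1], [[0, 0, 0.006], 0, 1], [[0, 0, 0.008], 0, 1], [[0, 0, 0.01], 0, 1], [[0, 0, 0.01], 0, 1]])

```text
clock: 18.35
position: [0.6113, -0.1468, 0.102]
tool_rot: [-2.428, -1.993, 0.0]
wrist_force: [-0.1, -0.1, -1.2]
width: 0.227
```

Call:
servo_tool(plan=[[[0, 0, 0.002], 0, 1], [[0, 0, 0.004], 0, 1], [[0, 0, 0.006], 0, 1], [[0, 0, 0.008], 0, 1], [[0, 0, 0.01], 0, 1], [[0, 0, 0.012], 0, 1], [[0, 0, 0.014], 0, 1], [[0, 0, 0.016], 0, 1], [[0, 0, 0.018], 0, 1], [[0, 0, 0.02], 0, 1], [[0, 0, 0.022], 0, 1], [[0, 0, 0.024], 0, 1]])

```text
clock: 19.55
position: [0.6113, -0.1468, 0.0901]
tool_rot: [2.429, 1.993, 0.0]
wrist_force: [-2.1, -0.2, -0.9]
width: 0.231
```

Call:
servo_tool(plan=[[[0, 0, 0.002], 0, 1], [[0, 0, 0.004], 0, 1], [[0, 0, 0.006], 0, 1], [[0, 0, 0.007], 0, 1], [[0, 0, 0.008], 0, 1], [[0, 0, 0.008], 0, 1]])

```text
clock: 20.15
position: [0.6113, -0.1468, 0.0862]
tool_rot: [2.429, 1.993, 0.0]
wrist_force: [0.8, -0.3, -1.1]
width: 0.23
```

Call:
servo_tool(plan=[[[0, 0, 0.001], 0, 1], [[0, 0, 0.002], 0, 1], [[0, 0, 0.003], 0, 1], [[0, 0, 0.004], 0, 1], [[0, 0, 0.004], 0, 1]])

```text
clock: 20.65
position: [0.6115, -0.1468, 0.085]
tool_rot: [2.428, 1.993, 0.0]
wrist_force: [-3.8, 0.4, 6.7]
width: 0.228
```

The collar is home at 8 N, so bushing 3 is the worn one. I'll release, go down over it, and grip the bushing.

Call:
servo_tool(plan=[[[0, 0, 0], 0, 0], [[0, 0, 0], 0, 0], [[0, 0, 0], 0, 0], [[0, 0, 0], 0, 0], [[0, 0, 0], 0, 0], [[0, 0, 0], 0, 0], [[0, 0, 0], 0, 0], [[0, 0, 0], 0, 0], [[0, 0, 0], 0, 0], [[0, 0, 0], 0, 0]])

```text
clock: 21.65
position: [0.6113, -0.1468, 0.0842]
tool_rot: [2.429, 1.993, -0.0]
wrist_force: [-0.6, 0.3, 0.6]
width: 0.993
```

```bash
python3 - <<'E'
from h import *
p,d,C,m=grab("wrist"); s=env.sense(); print(s["position"],s["wrist_force"],s["width"])
a=p; p,d,C,m=grab("scene"); save(np.vstack([a[100:],cv2.resize(p[100:260,180:420],(640,427))])[:600],"w7.png")
E
```

```text
[ 0.61132802 -0.14680953  0.08419917] [-0.53287946  0.07933026 -0.75129794] 0.998893606673487
```

View pics/w7.png

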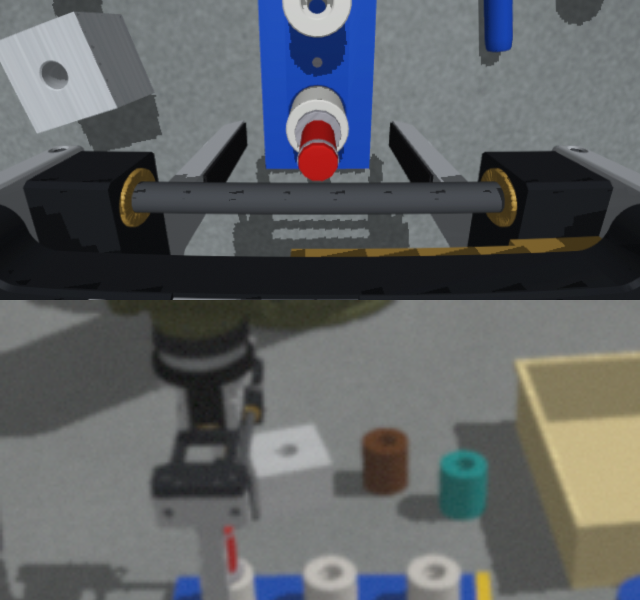

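The gauge stands collar-down in bushing 3 at (318,140), with the fingers open on both sides. Descend and grip.

Call:
servo_tool(plan=[[[0, 0, 0.05], 0, 0], [[0, 0, 0.08], 0, 0], [[0, 0, 0.094], 0, 0], [[0, 0, 0.094], 0, 0], [[0, 0, 0.094], 0, 0.3], [[0, 0, 0.094], 0, 0.7], [[0, 0, 0.094], 0, 1], [[0, 0, 0.094], 0, 1], [[0, 0, 0.094], 0, 1], [[0, 0, 0.094], 0, 1], [[0, 0, 0.094], 0, 1], [[0, 0, 0.094], 0, 1]])

```text
clock: 22.95
position: [0.6113, -0.1468, 0.0373]
tool_rot: [-2.429, -1.993, 0.0]
wrist_force: [-0.7, 1.1, 1.0]
width: 0.463
```

Call:
servo_tool(plan=[[[0, 0, 0], 0, 1], [[0, 0, 0], 0, 1], [[0, 0, 0], 0, 1]])

```text
clock: 23.25
position: [0.6113, -0.1468, 0.0373]
tool_rot: [-2.429, -1.993, 0.0]
wrist_force: [-0.9, -0.4, 1.4]
width: 0.464
```

Call:
servo_tool(plan=[[[0, 0, -0.02], 0, 1], [[0, 0, -0.05], 0, 1], [[0, 0, -0.1], 0, 1], [[0, 0, -0.16], 0, 1], [[0, 0, -0.2], 0, 1], [[0, 0, -0.216], 0, 1], [[0, 0, -0.216], 0, 1], [[0, 0, -0.216], 0, 1]])

```text
clock: 24.05
position: [0.6109, -0.1467, 0.1443]
tool_rot: [-2.428, -1.992, 0.001]
wrist_force: [1.3, -0.7, -1.7]
width: 0.467
```

Call:
servo_tool(plan=[[[0.04, -0.02, 0], 0, 1], [[0.1, -0.05, 0], 0, 1], [[0.18, -0.087, 0], 0, 1], [[0.26, -0.125, 0], 0, 1], [[0.34, -0.164, 0], 0, 1], [[0.42, -0.202, 0], 0, 1], [[0.5, -0.24, 0], 0, 1], [[0.58, -0.28, 0], 0, 1], [[0.65, -0.313, 0], 0, 1], [[0.7, -0.337, 0], 0, 1], [[0.735, -0.353, 0], 0, 1], [[0.746, -0.359, 0], 0, 1]])

```text
clock: 25.25
position: [0.5071, 0.2554, 0.144]
tool_rot: [-2.426, -1.995, 0.003]
wrist_force: [1.0, -0.4, -3.0]
width: 0.464
```

Call:
servo_tool(plan=[[[0, 0, 0], 0, 1], [[0, 0, 0], 0, 1], [[0, 0, 0], 0, 1]])

```text
clock: 25.55
position: [0.5084, 0.2531, 0.145]
tool_rot: [2.43, 1.991, -0.001]
wrist_force: [0.3, 0.4, -2.2]
width: 0.464
```

```bash
python3 - <<'E'
from h import *
p,d,C,m=grab("wrist"); save(p,"w8.png"); T=pose(); s=env.sense(); print(s["position"],s["wrist_force"],s["width"]*94)
uu,vv=np.meshgrid(np.arange(640),np.arange(400)); P=atdepth(np.c_[uu.ravel(),vv.ravel()],d,C,m).reshape(400,640,3)
ok=d>0
F=ok&(abs(P[...,0]-.508)<.14)&(abs(P[...,1]-.254)<.11)&(P[...,2]<.02); print("floor",F.sum(),np.median(P[F][:,2]),np.percentile(P[F],[1,99],axis=0).round(3))
Rm=ok&(abs(P[...,0]-.508)<.16)&(abs(P[...,1]-.254)<.13)&(abs(P[...,2]-.075)<.008); print("rim",Rm.sum(),np.percentile(P[Rm],[1,50,99],axis=0).round(3))
E
```

```text
[0.50840065 0.25315792 0.1451143 ] [-0.77460937  0.502281   -2.4706218 ] 43.88172389597606
floor 34473 0.004528570107138696 [[0.38  0.17  0.003]
 [0.634 0.355 0.018]]
rim 10142 [[0.372 0.161 0.067]
 [0.53  0.34  0.074]
 [0.644 0.366 0.076]]
```

View pics/w8.png

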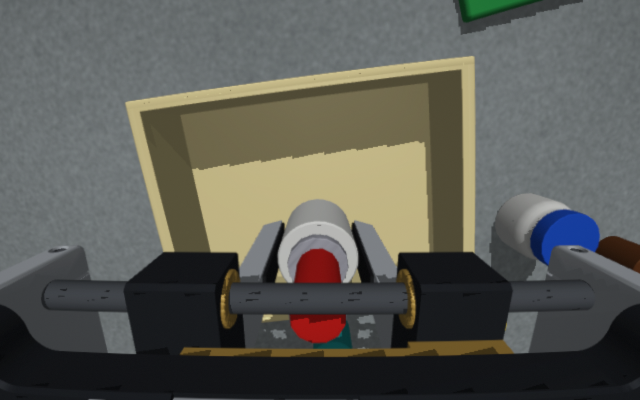

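The bushing and gauge are gripped over the tote's middle, and the floor is measured at 4.5 mm. I'll lower into it and touch down gently.

Call:
servo_tool(plan=[[[0, 0, 0.04], 0, 1], [[0, 0, 0.09], 0, 1], [[0, 0, 0.14], 0, 1], [[0, 0, 0.18], 0, 1], [[0, 0, 0.2], 0, 1], [[0, 0, 0.21], 0, 1], [[0, 0, 0.21], 0, 1], [[0, 0, 0.21], 0, 1]])

```text
clock: 26.4
position: [0.5086, 0.2542, 0.0411]
tool_rot: [2.428, 1.993, 0.002]
wrist_force: [0.2, -0.4, -2.6]
width: 0.463
```

Call:
servo_tool(plan=[[[0, 0, 0.002], 0, 1], [[0, 0, 0.004], 0, 1], [[0, 0, 0.005], 0, 1], [[0, 0, 0.006], 0, 1], [[0, 0, 0.006], 0, 1]])

```text
clock: 26.9
position: [0.5081, 0.2541, 0.0372]
tool_rot: [-2.429, -1.993, 0.0]
wrist_force: [-0.5, -0.9, -2.7]
width: 0.466
```

Call:
servo_tool(plan=[[[0, 0, 0.001], 0, 1], [[0, 0, 0.002], 0, 1], [[0, 0, 0.003], 0, 1], [[0, 0, 0.003], 0, 1]])

```text
clock: 27.3
position: [0.5081, 0.2541, 0.0362]
tool_rot: [2.429, 1.993, 0.0]
wrist_force: [-2.2, -0.9, 4.3]
width: 0.462
```

Touched down. Release, then retreat straight up.

Call:
servo_tool(plan=[[[0, 0, 0], 0, 0], [[0, 0, 0], 0, 0], [[0, 0, 0], 0, 0], [[0, 0, 0], 0, 0], [[0, 0, 0], 0, 0], [[0, 0, 0], 0, 0], [[0, 0, 0], 0, 0], [[0, 0, 0], 0, 0]])

```text
clock: 28.1
position: [0.5081, 0.2541, 0.0357]
tool_rot: [-2.429, -1.993, -0.0]
wrist_force: [-0.2, -0.2, 0.3]
width: 0.995
```

Call:
servo_tool(plan=[[[0, 0, -0.04], 0, 0], [[0, 0, -0.1], 0, 0], [[0, 0, -0.2], 0, 0], [[0, 0, -0.3], 0, 0], [[0, 0, -0.4], 0, 0], [[-0.1, 0, -0.44], 0, 0], [[-0.2, 0, -0.44], 0, 0], [[-0.2, 0, -0.44], 0, 0], [[-0.2, 0, -0.44], 0, 0]])

```text
clock: 29.0
position: [0.4886, 0.1552, 0.2561]
tool_rot: [2.43, 1.99, 0.001]
wrist_force: [0.6, -0.1, 0.4]
width: 1.0
```

```bash
python3 - <<'E'
from h import *
a,d,C,m=grab("wrist"); s=env.sense(); print(s["position"],s["wrist_force"],s["width"])
uu,vv=np.meshgrid(np.arange(640),np.arange(400)); P=atdepth(np.c_[uu.ravel(),vv.ravel()],d,C,m).reshape(400,640,3)
r=np.hypot(P[...,0]-.508,P[...,1]-.254); hsv=cv2.cvtColor(a,cv2.COLOR_RGB2HSV); red=((hsv[...,0]<6)|(hsv[...,0]>174))&(hsv[...,1]>180)&(r<.06)
print("red ztop",np.percentile(P[red][:,2],98)); 
T=red&(P[...,2]>.1); print("gauge top ctr",onplane([np.argwhere(T)[:,::-1].mean(0)],.105,C,m))
w=(hsv[...,1]<50)&(hsv[...,2]>120)&(r<.05)&(abs(P[...,2]-.055)<.005); print("bush top",w.sum(),np.median(P[w],axis=0))
p,d,C,m=grab("scene"); save(np.vstack([cv2.resize(a,(480,300)),cv2.resize(p[60:290,120:500],(480,290))]),"w9.png")
E
```

```text
[0.48871386 0.15610809 0.25578802] [0.17857681 0.2751079  0.4851235 ] 1.001916057415077
red ztop 0.10581842660707662
gauge top ctr [[0.50737959 0.25183036 0.105     ]]
bush top 388 [0.51177316 0.25775734 0.0544647 ]
```

View pics/w9.png

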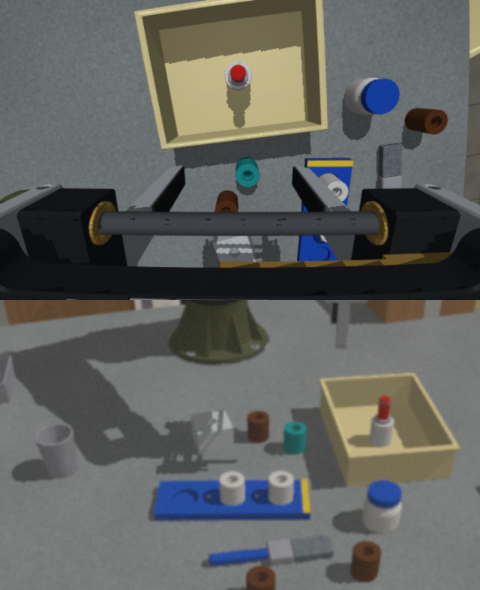

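The bushing stands upright in the tote with the gauge fully home: its top is at 105.8 mm against 105 expected. The two sound bushings are still in pockets 1 and 2, the tub, brush and mug haven't moved, and the arm is clear. Handing in.

```bash
python3 -c "
from rig import env
print(env.sign_off(), env.sense()['clock'])"
```

```text
the job is handed in; nothing more can be done
the job is handed in; nothing more can be done
```

The worn bushing was the third one, farthest from the yellow stripe. It now stands upright in the middle of the cream tote with the gauge fully home in its hole.

- **Gauging:** I tried the bushings from the yellow end. In 1 and 2 the pin stopped at the step. I shifted it about 1.5 mm all round under light pressure to be sure, and it still stopped. In 3 it first caught on the step. After a shift of about a millimetre it slid in up to the collar. The highest wrist force I read while gauging was about 9 N.
- **Moving:** I gripped bushing 3 with the gauge standing in it, carried both to the tote and set them down at about 7 N.
- **Last checks:**
  - The gauge top measured 105.8 mm, against 105 mm expected when fully home, and the bushing top 54.5 mm, against 55 mm.
  - The two sound bushings were still in pockets 1 and 2, and the tub, brush and mug looked undisturbed.
  - The gripper was open and clear, at about 29 s of the 72 s allowed.
- **Disagreements:** The camera estimates differed by 2–5 mm, and the two-view heights from the wrist camera came out about 4 mm low. The two-view height for bushing 3, partly hidden at the time, was about 15 mm low. I relied on close looks beside each bushing and on contact instead. My aim was still about 1 mm off at bushings 2 and 3, which I corrected by shifting.

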